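# Find a drive wheel's heavy side and hold it down

### The arm

A 6-joint arm with a two-finger parallel gripper is mounted at the origin on the work surface. World frame = base frame: x ahead of the robot, y to its left, z up, the work surface at z = 0. Lengths are in m, angles in rad, forces in N, time in s.
With the tool pointing down it reaches from about 0.35 to 0.85 m from the base axis. Payload 8.1 kg.
Tool frame: the origin (TCP) lies on the centre line of the jaws, within the pads' length; the fingertips stand 14 mm ahead of it and the grasp point (between the pads) lies 5 mm behind it; z points along the fingers, y is the direction in which the jaws open and shut (so a half turn about z gives the same grasp; the last joint's range is limited). The gripper opens to 93 mm and grips with 3 to 60 N. Pads are 15 mm wide; open, the fingers measure 128 mm over their backs; the gripper's body (75 mm by 188 mm) begins 65 mm behind the grasp point.
Start: joints at [-1.336, 0.13, 1.488, -0, 1.523, -0.085], TCP at [0.189, -0.57, 0.233] pointing down, gripper open.
Joint ranges: [-2.96, 2.96], [-0.89, 2.26], [0.02, 2.5], [-1.34, 4.48], [0, 2.73], [-2.66, 2.66]. Speed limits (rad/s): [2.39, 2.39, 2.79, 3.14, 3.14, 3.14].

### API

Orientations are given as a rotation vector (axis times angle).
In Python, from bench import robot, cams gives the robot as it stands. The module is installed in compiled form; this text tells all that it offers.
- The arm moves only by the tool servo_tool, never from a script. Its argument "steps" is a list of rows, each an object with "fingers": the opening in per cent of the stroke, from 0 (shut) to 100 (fully open); "translation": the shift along the tool's x, y, z in m, a list of three; "rot": the turn, a rotation vector about the tool's x, y, z in rad, a list of three. In form: [{"fingers": fingers, "translation": [x, y, z], "rot": [rx, ry, rz]}, ...]. A call has 1 to 12 rows; each row is the pose to reach, as a shift and turn from the pose commanded when the call began, along the tool's axes at that moment; what a row does not reach only later rows make up. A row lasts 1/10 s, in which the tool goes at most 50 mm and 8.59 degrees, less where a joint would pass 70% of its speed; a pose out of reach is approached as far as the arm can. A call with a gripper value outside its range is refused whole. The fingers move at their own pace and stop on an object; "newtons" is the grip in N (left out, the last holds). Time passes only in rows, so rows that repeat a pose let the fingers close. It gives the time, the measured TCP pose, the force and the opening at its end, in the units of the state.
- robot.read_state(): the state, without advancing time (a new reading comes with each control period).
- cams.snapshot(name): name is "scene" or "top"; returns a dict with "img" (420x560x3 uint8, red, green, blue), "vertical_fov" (degrees; the focal length in pixels is half the picture's height over the tangent of half this angle, whatever the lens; pixels are square), "cx", "cy" (the principal point, pixels), "dist_coeffs" ([k1, k2, p1, p2, k3] as OpenCV has them; the pictures are not rectified), "origin" and "attitude" of the camera in the world. Camera axes: x right, y up, looking along -z (the intrinsics and any distortion apply to the point x, -y, -z); pixel columns grow to the right and rows downward; lengths in m; the calibration is good to about 2 mm. A picture is of the moment at which its call begins. There is no depth.
- robot.close_job(): hands the job in, once; it reports no verdict.
The state is a dict: "time": time; "joint_pos": joint angles; "joint_vel": joint speeds; "joint_torque": joint torques, N m; "ee_pos": TCP position; "tool_rot": TCP orientation; "ft_force": force on the tool from outside, world axes, zero at the start; "wrist_torque": the same for the moment, N m; "opening": finger opening in m.
Only numpy, scipy, OpenCV 4.12 (cv2) and the standard library are available. Lean on these libraries where they do the work, as an engineer would, in place of code of your own. Each camera call takes 0.05 s, during which the arm holds its last target.

### The job

Two drive wheels for mobile robots sit in balancing stands on this bench; the one with balance weights bolted to its rim is finished, so leave it alone, and do not knock the other things about. Take the bare wheel by its rim, turn it by hand out of its parking catch and find which side is heavy, then bring the heavy side straight down. Finish while still gripping the rim and holding the wheel at rest there, so that a weight can be fitted on top.

Things in the scene. Friction and masses are not known exactly. Their poses are not given: they have to be found in the camera images.
- bare_axle (a point): Bare wheel's centre on its axle, 125 mm above the bench; z up, x level along the axle. Wheel: 180 mm across, 44 mm wide, black tread on a five-spoke metal core; its flat rim sides can be pinched 54 to 90 mm from the axle. The fork's uprights (36 mm wide, 43 to 53 mm either side of the wheel's middle) rise 15 mm above the axle; foot 150 x 170 mm, fixed to the bench.
- bare_wheel (a joint): Turn of the bare wheel about the axle's x axis (rad, right-handed, endless). It starts near 0, parked by a spring ball between two ribs; turning the rim 0.3 rad either way (up to 12 N) frees it. Then it runs easily: the unseen heavy side (any angle; 0.2 to 0.3 N m when level) swings to within 0.15 rad of the bottom in a few s, unless the ribs stop it again within 0.3 of 0.
- done_axle (a point): The same point (and the same axes) of the finished wheel, which has the same sizes and stands in the same kind of stand, also fixed to the bench.
- done_wheel (a joint): Turn of the finished wheel about its axle's x axis (rad); it turns easily and is to be left where it is.
- done_weights (a point): Middle of the finished wheel's balance weights: a row of four dark steel blocks, about 80 mm long and 16 mm proud, bolted on each face of the rim, 65 mm from the axle; within 0.3 rad of the top at the start. The bare wheel has none.
- motor: Bystander: gear motor lying on the bench, 163 mm long, 70 mm high. Origin under its flange, x along its shaft.
- wrench: Bystander: steel wrench lying flat between the stands; origin under its middle, x along it.
- driver: Bystander: screwdriver lying on the bench; x along it.
- grease: Bystander: white grease tin, 68 mm across, 75 mm high; origin under its centre.
- drive_box: Bystander: black motor controller, 85 x 115 x 47 mm; origin under its centre.
- bearing: Bystander: steel ball bearing lying flat, 52 mm across, 15 mm high; origin under its centre.
- weight_tray: Bystander: grey open tray, 120 x 170 x 35 mm, with three spare balance weights in it; origin under its centre.

How it is judged:
At the end, for the whole second after the job is handed in: The bare wheel's heavy side is within 0.3 rad (17 degrees) of straight down, the wheel is at rest, and the fingers straddle its rim and grip it with more than 5 N (z of bare_core_c0 in the frame of bare_axle below -0.0611 m and contact force between the fingers and bare_wheel above 5 N and distance between the grasp point and bare_axle below 0.096 m and velocity of joint bare_wheel between -0.05 and 0.05 rad/s); the arm keeps its last pose, push and grip.
It fails at once if the finished wheel is turned (distance of done_weights from where it was at the start of the episode above 0.01 m).
It fails at once if something else on the bench is knocked more than 30 mm aside or over (distance of any of motor, wrench, driver, grease, drive_box, bearing, weight_tray from where it was at the start of the episode above 0.03 m or angle between grease's own z axis and vertical above 0.6 rad).
It also fails if it takes over 54 s, if anything falls off the work surface, if the arm or the gripper's body presses on something with over 40 N, if the wrist force passes 120 N, or if a joint passes its speed limit or range.

## Working session

There is one attempt and no reset: what is moved stays moved. The work goes in short steps, Python scripts to look and compute and a tool call to move; the robot and the scene stay as the last step left them, time stands still between calls to the robot, and variables do not carry over. Pictures are saved under pics/ and viewed, and the job is handed in when it is done.

Besides the shell and the picture viewer there is one more tool, called as a command line: name --argument value ..., lists and objects as JSON in quotes. servo_tool: Moves the arm, as the interface text tells. Its arguments: {"type":"object","properties":{"steps":{"type":"array"},"newtons":{"type":"number"}},"required":["steps"]}

```bash
mkdir -p pics; cat > h.py <<'E'
import numpy as np,cv2
from bench import robot,cams
from scipy.spatial.transform import Rotation as R
def snap(n,f=None):
    d=cams.snapshot(n)
    if f: cv2.imwrite('pics/'+f,d['img'][:,:,::-1])
    return d
E
python3 - <<'E'
from h import *
for n in('scene','top'):
    d=snap(n,n+'0.png'); print({k:v for k,v in d.items() if k!='img'})
print(robot.read_state())
E
```

```text
{'vertical_fov': 49.188055347181226, 'cx': 271.28546512834083, 'cy': 206.96030916590755, 'dist_coeffs': array([-0.09069827,  0.        ,  0.        ,  0.        ,  0.        ]), 'origin': array([1.49780312, 0.29207828, 1.17872002]), 'attitude': array([0.51890561, 0.71005672, 1.75880576])}
{'vertical_fov': 49.52727728364351, 'cx': 284.3836610047966, 'cy': 204.87148120392436, 'dist_coeffs': array([-0.12449364,  0.        ,  0.        ,  0.        ,  0.        ]), 'origin': array([0.31303232, 0.00702029, 1.314212  ]), 'attitude': array([ 0.15612879, -0.16454371, -1.56983499])}
{'time': 0.1, 'joint_pos': array([-1.33636769e+00,  1.31080716e-01,  1.48914357e+00,  2.27602626e-05,
        1.52303935e+00, -8.54210049e-02]), 'joint_vel': array([ 9.26830304e-04, -1.45241014e-03, -1.55696298e-03,  6.24868198e-04,
        4.38092452e-05, -2.11619747e-03]), 'joint_torque': array([ 1.19637076e-03, -5.61346436e+01, -4.93091369e+01,  7.69920344e-02,
        2.92280753e-02, -5.47625348e-05]), 'ee_pos': array([ 0.18855666, -0.56908343,  0.23171001]), 'tool_rot': array([-3.09985712e+00, -5.00012403e-01,  1.59679375e-04]), 'ft_force': array([ 0.14727295,  0.33062497, -0.75771673]), 'wrist_torque': array([-0.07020897, -0.02895361,  0.02748692]), 'opening': 0.09329186178852772}
```

View pics/scene0.png

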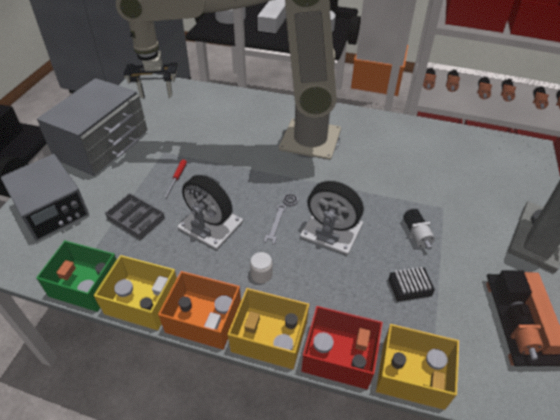

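View pics/top0.png

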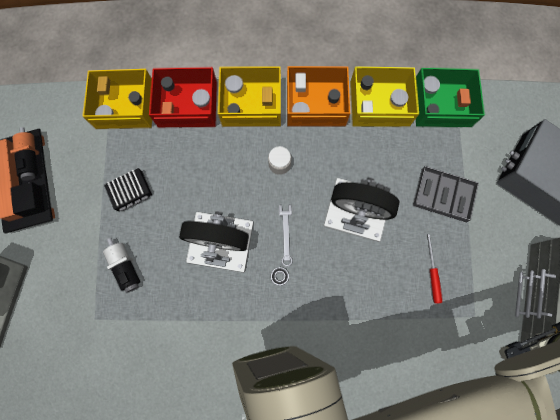

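The scene view shows two wheels, near pixels (207,200) and (335,205). In the top view they are at (365,199) and (215,236). I'll zoom in to see which one carries weights.

```bash
python3 - <<'E'
import cv2,numpy as np
a=cv2.imread('pics/scene0.png');b=cv2.imread('pics/top0.png')
f=lambda i,x,y,w,h:cv2.resize(i[y:y+h,x:x+w],(400,300),interpolation=cv2.INTER_CUBIC)
cv2.imwrite('pics/z0.png',np.vstack([np.hstack([f(a,165,165,100,75),f(a,290,175,100,75)]),np.hstack([f(b,315,170,100,75),f(b,168,200,100,75)])]))
E
```

```text
(no output)
```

View pics/z0.png

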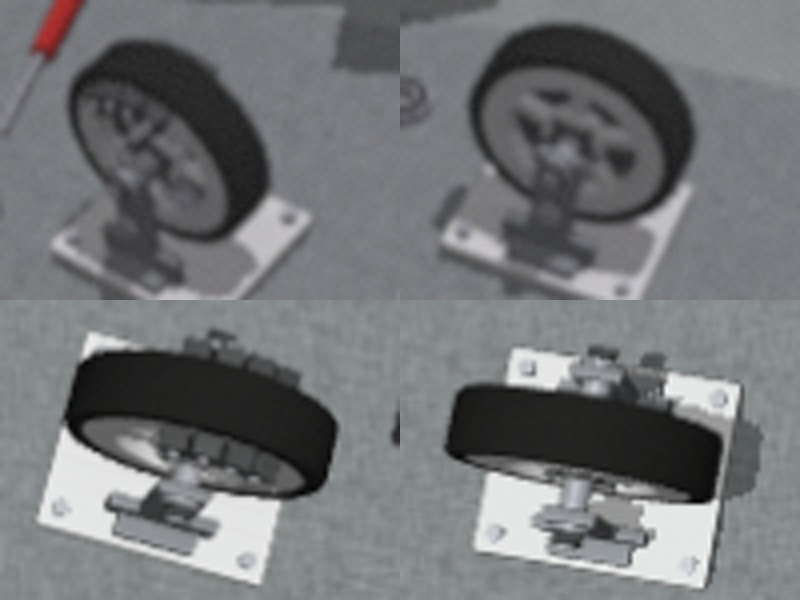

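Wheel with weights: right-hand one in the top view (365,199), at negative y. The bare wheel is the other, at top pixel (215,236). Next I'll fit its pose.

```bash
cat >> h.py <<'E'
def cam(d):
    h=d['img'].shape[0]; f=h/2/np.tan(np.radians(d['vertical_fov'])/2)
    K=np.array([[f,0,d['cx']],[0,f,d['cy']],[0,0,1.]])
    Rc=R.from_rotvec(d['attitude']).as_matrix()@np.diag([1,-1,-1])
    return K,np.array(d['dist_coeffs']),Rc,np.array(d['origin'])
def proj(d,P):
    K,D,Rc,o=cam(d); rv=cv2.Rodrigues(Rc.T)[0]
    return cv2.projectPoints(np.asarray(P,float).reshape(-1,1,3),rv,-Rc.T@o,K,D)[0].reshape(-1,2)
def back(d,uv,z):
    K,D,Rc,o=cam(d); u=cv2.undistortPoints(np.asarray(uv,float).reshape(-1,1,2),K,D).reshape(-1,2)
    r=np.c_[u,np.ones(len(u))]@Rc.T
    return o+r*((z-o[2])/r[:,2])[:,None]
def wheel(x,y,yaw,r=.09,w=.022,n=180,c=.125):
    t=np.linspace(0,2*np.pi,n,endpoint=False); ax=np.array([np.cos(yaw),np.sin(yaw),0]); ay=np.array([-np.sin(yaw),np.cos(yaw),0])
    C=np.array([x,y,c])
    return np.vstack([C+s*w*ax+r*(np.cos(t)[:,None]*ay+np.sin(t)[:,None]*np.array([0,0,1])) for s in(-1,1)])
def mask(d,x,y,yaw):
    p=proj(d,wheel(x,y,yaw)); S=4
    m=np.zeros((420*S,560*S),np.uint8); cv2.fillConvexPoly(m,cv2.convexHull((p*S).astype(np.int32)),255)
    return cv2.resize(m,(560,420),interpolation=cv2.INTER_AREA)/255.
E
python3 - <<'E'
from h import *
import pickle
t=snap('top');s=snap('scene'); pickle.dump((t,s),open('im0.pkl','wb'))
c=back(t,[(196,211.8),(253.5,221.2),(244.5,272),(186.5,262)],.008)
print(c.round(3),c.mean(0),[np.linalg.norm(c[i]-c[i-1]) for i in range(4)])
for i in range(4): e=c[i]-c[i-1];print(np.degrees(np.arctan2(e[1],e[0])))
E
```

```text
[[0.564 0.259 0.008]
 [0.535 0.089 0.008]
 [0.388 0.114 0.008]
 [0.417 0.282 0.008]] [0.47604966 0.1858904  0.008     ] [np.float64(0.14867581850317368), np.float64(0.17152274932958061), np.float64(0.14896918426629704), np.float64(0.16991371544285866)]
-8.927765093225736
-99.57642817220862
170.45198130675175
80.32144063447612
```

```bash
python3 - <<'E'
from h import *
import pickle
from scipy.optimize import minimize
t,s=pickle.load(open('im0.pkl','rb'))
def ov(x,y,yaw,f):
    o=[]
    for d,(a,b) in((t,(168,190)),(s,(285,170))):
        im=cv2.resize(d['img'][b:b+75,a:a+100,::-1],(400,300),interpolation=cv2.INTER_CUBIC)
        for q in proj(d,wheel(x,y,yaw)): cv2.circle(im,tuple(int(v) for v in ((q-(a,b)+.5)*4)),0,(0,255,0),-1)
        o.append(im)
    cv2.imwrite('pics/'+f,np.hstack(o))
# refine: tread dark pixels vs. model outer edge gradient
def cost(p):
    c=0
    for d in(t,s):
        g=cv2.cvtColor(d['img'],cv2.COLOR_RGB2GRAY).astype(float)
        h=cv2.convexHull(proj(d,wheel(*p)).astype(np.float32)).reshape(-1,2)
        ctr=h.mean(0)
        h=np.vstack([h[i]+(h[(i+1)%len(h)]-h[i])*np.linspace(0,1,5)[:4,None] for i in range(len(h))])
        n=h-ctr;n/=np.linalg.norm(n,axis=1)[:,None]
        L=lambda k:cv2.remap(g.astype(np.float32),(h+k*n)[:,0].astype(np.float32),(h+k*n)[:,1].astype(np.float32),cv2.INTER_LINEAR).ravel()
        w=np.hypot(*(np.roll(h,-1,0)-h).T)
        c-=np.sum(w*np.clip(L(1.5)-L(-1.5),-20,60))/w.sum()
    return c
p0=[.476,.186,np.radians(-9.5)]
r=minimize(cost,p0,method='Nelder-Mead',options=dict(initial_simplex=[p0,[.484,.186,p0[2]],[.476,.194,p0[2]],[.476,.186,p0[2]+.08]]))
print(cost(p0),r.fun,r.x)
ov(*r.x,'ov.png')
E
```

```text
-102.7813095649795 -107.3197018668441 [ 0.47485174  0.18700283 -0.17547476]
```

View pics/ov.png

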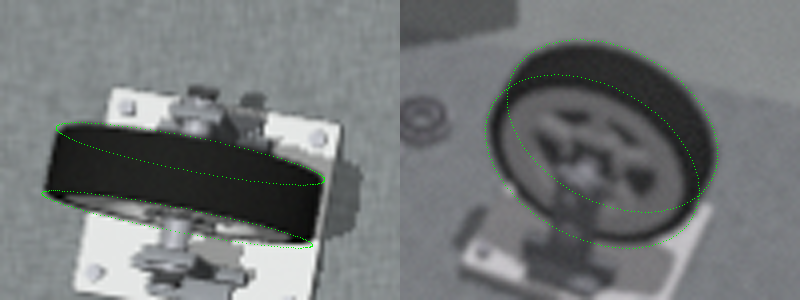

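```bash
cat >> h.py <<'E'
C=np.array([.475,.187,.125]); YAW=-.176
def Rt(phi=0,yaw=YAW):
    y=np.array([np.cos(yaw),np.sin(yaw),0]); z=np.array([0,0,-1.]); x=np.cross(y,z)
    M=np.c_[x,y,z]
    return R.from_matrix(M)*R.from_rotvec([0,phi,0])
def rel(p,Rg,p0=None,R0=None):
    s=robot.read_state()
    p0=s['ee_pos'] if p0 is None else p0; R0=R.from_rotvec(s['tool_rot']) if R0 is None else R0
    return R0.inv().apply(np.asarray(p)-p0).round(4),(R0.inv()*Rg).as_rotvec().round(4)
E
python3 - <<'E'
from h import *
print(rel([.40,-.15,.36],R.from_rotvec(robot.read_state()['tool_rot'])),rel([.475,.187,.30],Rt()),rel([.475,.187,.36],Rt()))
t=snap('top'); print(back(t,[(365,199),(435,285),(285,270),(280,155)],.0).round(3))
E
```

```text
(array([ 0.3325, -0.3317, -0.1276]), array([0., 0., 0.])) (array([ 0.5097, -0.6279, -0.0673]), array([-1.000e-03, -7.000e-04, -1.075e+00])) (array([ 0.5097, -0.628 , -0.1273]), array([-1.000e-03, -7.000e-04, -1.075e+00]))
[[ 0.602 -0.24   0.   ]
 [ 0.346 -0.436  0.   ]
 [ 0.394 -0.002  0.   ]
 [ 0.739  0.012  0.   ]]
```

servo_tool --steps '[{"fingers": 100,"translation": [0.02,-0.02,-0.04],"rot": [0,0,0]},{"fingers": 100,"translation": [0.04,-0.045,-0.08],"rot": [0,0,0]},{"fingers": 100,"translation": [0.07,-0.085,-0.11],"rot": [0,0,-0.05]},{"fingers": 100,"translation": [0.1,-0.125,-0.127],"rot": [0,0,-0.15]},{"fingers": 100,"translation": [0.13,-0.16,-0.127],"rot": [0,0,-0.25]},{"fingers": 100,"translation": [0.16,-0.2,-0.127],"rot": [0,0,-0.35]},{"fingers": 100,"translation": [0.19,-0.235,-0.127],"rot": [0,0,-0.45]},{"fingers": 100,"translation": [0.22,-0.27,-0.127],"rot": [0,0,-0.55]},{"fingers": 100,"translation": [0.25,-0.31,-0.127],"rot": [0,0,-0.65]},{"fingers": 100,"translation": [0.28,-0.35,-0.127],"rot": [0,0,-0.75]},{"fingers": 100,"translation": [0.31,-0.385,-0.127],"rot": [0,0,-0.85]},{"fingers": 100,"translation": [0.34,-0.42,-0.127],"rot": [0,0,-0.95]}]'

```text
time: 1.45
ee_pos: [0.3795, -0.062, 0.3599]
tool_rot: [2.525, 1.868, 0.001]
ft_force: [1.1, -0.2, -0.6]
opening: 0.0931
```

```bash
python3 - <<'E'
from h import *
print(rel([.475,.187,.30],Rt()),rel([.475,.187,.36],Rt()))
E
```

```text
(array([0.2661, 0.0184, 0.0599]), array([ 1.200e-03,  1.000e-04, -1.209e-01])) (array([ 2.661e-01,  1.840e-02, -1.000e-04]), array([ 1.200e-03,  1.000e-04, -1.209e-01]))
```

servo_tool --steps '[{"fingers": 100,"translation": [0.04,0.003,0],"rot": [0,0,-0.03]},{"fingers": 100,"translation": [0.085,0.006,0],"rot": [0,0,-0.06]},{"fingers": 100,"translation": [0.13,0.009,0.0],"rot": [0,0,-0.09]},{"fingers": 100,"translation": [0.175,0.012,0.01],"rot": [0,0,-0.121]},{"fingers": 100,"translation": [0.22,0.015,0.03],"rot": [0,0,-0.121]},{"fingers": 100,"translation": [0.25,0.018,0.045],"rot": [0,0,-0.121]},{"fingers": 100,"translation": [0.266,0.0184,0.06],"rot": [0,0,-0.121]},{"fingers": 100,"translation": [0.266,0.0184,0.06],"rot": [0,0,-0.121]},{"fingers": 100,"translation": [0.266,0.0184,0.06],"rot": [0,0,-0.121]}]'

```text
time: 2.35
ee_pos: [0.4755, 0.1838, 0.2995]
tool_rot: [2.412, 2.013, -0.002]
ft_force: [0.4, 0.8, 0.3]
opening: 0.093
```

```bash
python3 - <<'E'
from h import *
print(rel([.475,.187,.195],Rt()))
snap('top','t1.png');snap('scene','s1.png')
E
```

```text
(array([ 0.0031, -0.0009,  0.1045]), array([-0.0008,  0.001 , -0.0038]))
```

View pics/s1.png

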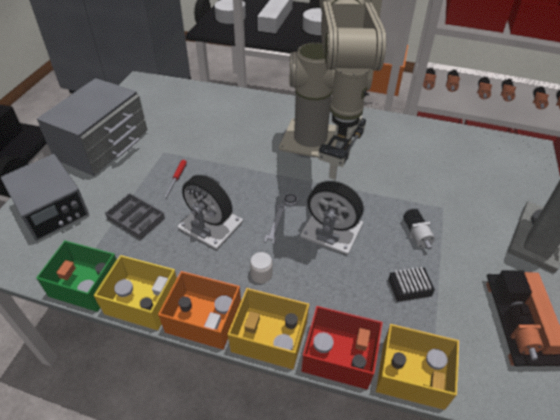

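The gripper sits above the bare wheel at (340,140), with the wheel at (335,205). I'll go down and close gently.

servo_tool --steps '[{"fingers": 100,"translation": [0.003,-0.001,0.03],"rot": [0,0,-0.004]},{"fingers": 100,"translation": [0.003,-0.001,0.055],"rot": [0,0,-0.004]},{"fingers": 100,"translation": [0.003,-0.001,0.08],"rot": [0,0,-0.004]},{"fingers": 100,"translation": [0.003,-0.001,0.095],"rot": [0,0,-0.004]},{"fingers": 100,"translation": [0.003,-0.001,0.105],"rot": [0,0,-0.004]},{"fingers": 100,"translation": [0.003,-0.001,0.105],"rot": [0,0,-0.004]}]'

```text
time: 3.05
ee_pos: [0.4751, 0.1871, 0.1941]
tool_rot: [-2.409, -2.016, 0.001]
ft_force: [0.2, -1.2, -0.8]
opening: 0.0932
```

servo_tool --steps '[{"fingers": 30,"translation": [0,0,0],"rot": [0,0,0]},{"fingers": 30,"translation": [0,0,0],"rot": [0,0,0]},{"fingers": 30,"translation": [0,0,0],"rot": [0,0,0]},{"fingers": 30,"translation": [0,0,0],"rot": [0,0,0]},{"fingers": 30,"translation": [0,0,0],"rot": [0,0,0]},{"fingers": 30,"translation": [0,0,0],"rot": [0,0,0]},{"fingers": 30,"translation": [0,0,0],"rot": [0,0,0]}]' --newtons 6

```text
time: 3.75
ee_pos: [0.4743, 0.188, 0.1946]
tool_rot: [-2.406, -2.017, 0.003]
ft_force: [-1.9, 0.8, 4.1]
opening: 0.0441
```

```bash
python3 - <<'E'
from h import *
s=robot.read_state()
Rm=R.from_rotvec(s['tool_rot'])
print(s['time'],s['opening'],s['ee_pos'],Rm.inv().apply(s['ft_force']),Rm.inv().apply(s['wrist_torque']))
snap('top','t2.png');snap('scene','s2.png')
a=cv2.imread('pics/s2.png');b=cv2.imread('pics/t2.png')
f=lambda i,x,y,w,h:cv2.resize(i[y:y+h,x:x+w],(400,300),interpolation=cv2.INTER_CUBIC)
cv2.imwrite('pics/z2.png',np.hstack([f(a,280,150,120,90),f(b,160,180,120,90)]))
E
```

```text
3.75 0.044050619517126244 [0.4743349  0.18800804 0.19459184] [ 0.48794846 -1.99418764 -4.10690347] [ 0.1037239  -0.04383949 -0.11788458]
```

View pics/z2.png

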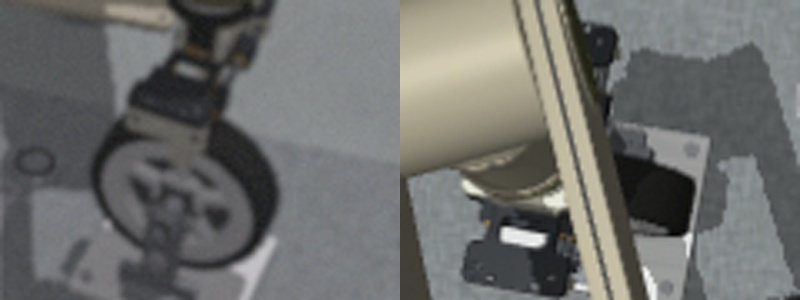

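servo_tool --steps '[{"fingers": 20,"translation": [0,0,0],"rot": [0,0,0]},{"fingers": 20,"translation": [0,0,0],"rot": [0,0,0]},{"fingers": 20,"translation": [-0.007,0,0.0003],"rot": [0,0.1,0]},{"fingers": 20,"translation": [-0.0139,0,0.0014],"rot": [0,0.2,0]},{"fingers": 20,"translation": [-0.0207,0,0.0031],"rot": [0,0.3,0]},{"fingers": 20,"translation": [-0.0273,0,0.0055],"rot": [0,0.4,0]},{"fingers": 20,"translation": [-0.0336,0,0.0086],"rot": [0,0.5,0]},{"fingers": 20,"translation": [-0.0395,0,0.0122],"rot": [0,0.6,0]},{"fingers": 20,"translation": [-0.0395,0,0.0122],"rot": [0,0.6,0]},{"fingers": 20,"translation": [-0.0395,0,0.0122],"rot": [0,0.6,0]},{"fingers": 20,"translation": [-0.0395,0,0.0122],"rot": [0,0.6,0]},{"fingers": 20,"translation": [-0.0395,0,0.0122],"rot": [0,0.6,0]}]' --newtons 40

```text
time: 5.05
ee_pos: [0.4677, 0.1486, 0.1823]
tool_rot: [-2.058, -1.726, -0.633]
ft_force: [-7.6, -4.4, 3.8]
opening: 0.044
```

```bash
cat > rd.py <<'E'
from h import *
import sys
s=robot.read_state()
Rm=R.from_rotvec(s['tool_rot'])
F=Rm.inv().apply(s['ft_force']); T=Rm.inv().apply(s['wrist_torque'])
print(s['time'],s['opening'],s['ee_pos'].round(4),'F',F.round(2),'T',T.round(3),'tilt',(Rt().inv()*Rm).as_rotvec().round(3))
M=Rm.as_matrix(); g=s['ee_pos']-C; print('r',np.linalg.norm(g), 'axletorque on wheel ~',-(T[1]+F[0]*-0.07*1) )
n=sys.argv[1]
snap('top','t%s.png'%n);snap('scene','s%s.png'%n)
a=cv2.imread('pics/s%s.png'%n);b=cv2.imread('pics/t%s.png'%n)
f=lambda i,x,y,w,h:cv2.resize(i[y:y+h,x:x+w],(400,300),interpolation=cv2.INTER_CUBIC)
cv2.imwrite('pics/z%s.png'%n,np.hstack([f(a,280,150,120,90),f(b,160,180,120,90)]))
E
python3 rd.py 3
```

```text
5.05 0.04396731236565166 [0.4677 0.1486 0.1823] F [-2.56 -6.71 -6.29] T [ 0.944 -0.891 -0.012] tilt [ 0.001  0.598 -0.001]
r 0.06934671439243345 axletorque on wheel ~ 0.7117456531051608
```

View pics/z3.png

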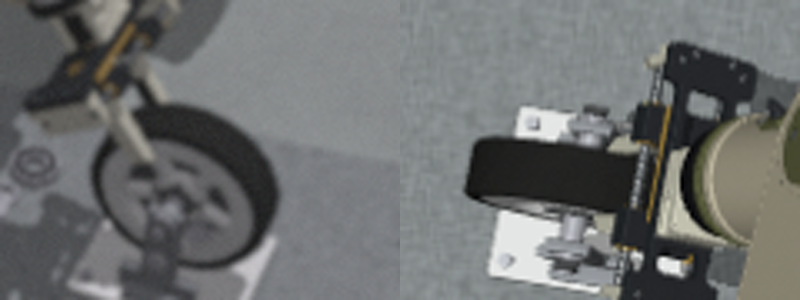

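```bash
cat >> h.py <<'E'
def face(d,N=300,half=.09):
    # rectified view of far (+x world) face at rim plane, seen from outside: right = +y world, up = z
    g=np.linspace(-half,half,N); A,B=np.meshgrid(g,-g)
    ax=np.array([np.cos(YAW),np.sin(YAW),0]); ay=np.array([-np.sin(YAW),np.cos(YAW),0])
    P=C+.022*ax+A[...,None]*ay+B[...,None]*np.array([0,0,1.])
    uv=proj(d,P).reshape(N,N,2).astype(np.float32)
    return cv2.remap(d['img'],uv[...,0],uv[...,1],cv2.INTER_CUBIC)[:,:,::-1]
E
python3 - <<'E'
from h import *
import pickle
t,s=pickle.load(open('im0.pkl','rb'))
s3=dict(s);s3['img']=cv2.imread('pics/s3.png')[:,:,::-1]
cv2.imwrite('pics/f3.png',np.hstack([face(s),face(s3)]))
E
```

```text
(no output)
```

View pics/f3.png

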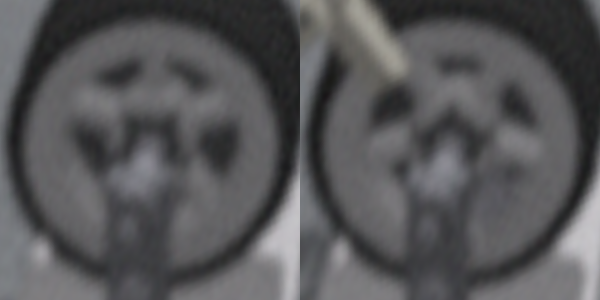

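servo_tool --steps '[{"fingers": 100,"translation": [0,0,0],"rot": [0,0,0]},{"fingers": 100,"translation": [0,0,0],"rot": [0,0,0]},{"fingers": 100,"translation": [0,0,0],"rot": [0,0,0]}]'

```text
time: 5.45
ee_pos: [0.4687, 0.149, 0.1826]
tool_rot: [-2.058, -1.726, -0.637]
ft_force: [-0.3, 0.1, -0.2]
opening: 0.0634
```

```bash
python3 rd.py 4; python3 - <<'E'
from h import *
ims=[]
for i in range(4): ims.append(face(snap('scene'),200))
cv2.imwrite('pics/f4.png',np.hstack(ims))
E
```

```text
5.45 0.06337926642075867 [0.4687 0.149  0.1826] F [-0.1  -0.33  0.17] T [-0.034 -0.3   -0.034] tilt [-0.001  0.6   -0.001]
r 0.06928268199650617 axletorque on wheel ~ 0.2934621543612127
```

View pics/f4.png

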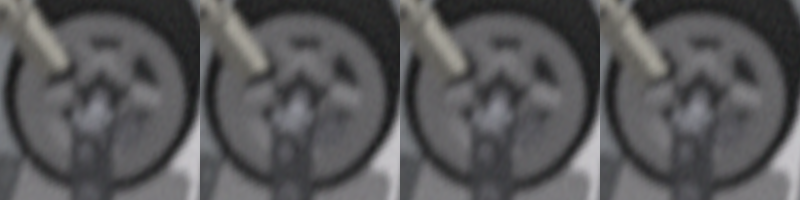

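servo_tool --steps '[{"fingers": 100,"translation": [0,0,0],"rot": [0,0,0]},{"fingers": 100,"translation": [0,0,0],"rot": [0,0,0]},{"fingers": 100,"translation": [0,0,0],"rot": [0,0,0]},{"fingers": 100,"translation": [0,0,0],"rot": [0,0,0]}]'

```text
time: 6.15
ee_pos: [0.4684, 0.1488, 0.1824]
tool_rot: [-2.058, -1.725, -0.637]
ft_force: [-0.3, 0.3, -0.1]
opening: 0.093
```

```bash
python3 - <<'E'
from h import *
ims=[]
for i in range(8): 
    d=snap('scene')
    if i%2==0: ims.append(face(d,200))
cv2.imwrite('pics/f5.png',np.hstack(ims)); print(robot.read_state()['time'],robot.read_state()['opening'])
E
```

```text
6.55 0.09288669880120384
```

View pics/f5.png

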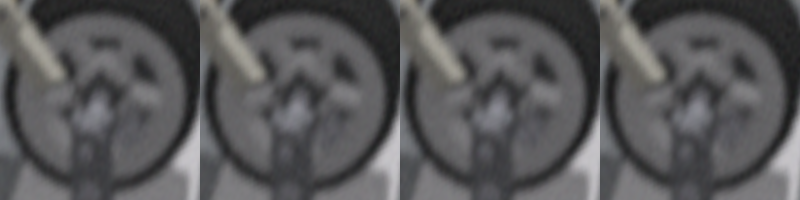

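servo_tool --steps '[{"fingers": 100,"translation": [0.0139,0,0.0014],"rot": [0,-0.2,0]},{"fingers": 100,"translation": [0.0273,0,0.0055],"rot": [0,-0.4,0]},{"fingers": 100,"translation": [0.0395,0,0.0122],"rot": [0,-0.6,0]},{"fingers": 100,"translation": [0.0395,0,0.0122],"rot": [0,-0.6,0]},{"fingers": 100,"translation": [0.0395,0,0.0122],"rot": [0,-0.6,0]}]'

```text
time: 7.05
ee_pos: [0.4753, 0.1912, 0.1952]
tool_rot: [2.399, 2.023, -0.003]
ft_force: [-0.7, -0.0, 0.3]
opening: 0.0929
```

```bash
cat >> h.py <<'E'
def pol(im):
    N=im.shape[0]; p=cv2.warpPolar(cv2.cvtColor(im,cv2.COLOR_BGR2GRAY),(100,720),((N-1)/2,(N-1)/2),N/2,cv2.INTER_LINEAR)
    return p.astype(float)
def spin(a,b,lo=-100,hi=100,lim=(-80,80)):
    # rotation deg (CCW seen from +x outside positive) between faces a->b, using sector about top; windows at r 30..55mm
    A=pol(a)[:,30:62];B=pol(b)[:,30:62]
    c=lambda deg:int((deg)*2)%720
    best=[]
    for k in range(lo*2,hi*2+1):
        # image angle grows clockwise; top = 270
        idx=[i for i in range(c(270+lim[0])-0, c(270+lim[0])+2*(lim[1]-lim[0]))]
        ia=[(i)%720 for i in idx if lim[0]<=((i+k)/2-270)<=lim[1]]
        if len(ia)<120: best.append(-1);continue
        ib=[(i+k)%720 for i in ia]
        best.append(np.corrcoef(A[ia].ravel(),B[ib].ravel())[0,1])
    return np.arange(lo*2,hi*2+1)/2,np.array(best)
E
python3 rd.py 6; python3 - <<'E'
from h import *
import pickle
t,s=pickle.load(open('im0.pkl','rb'))
s3=dict(s);s3['img']=cv2.imread('pics/s6.png')[:,:,::-1]
k,c=spin(face(s),face(s3))
o=[i for i in range(1,len(k)-1) if c[i]>c[i-1] and c[i]>=c[i+1]]
print([(k[i],c[i].round(2)) for i in o])
E
```

```text
7.05 0.09290494465391602 [0.4753 0.1912 0.1952] F [-0.12 -0.64 -0.31] T [-0.057 -0.014 -0.021] tilt [-0.001 -0.003 -0.006]
r 0.07029295137066466 axletorque on wheel ~ 0.005530634147972856
[(np.float64(-96.0), np.float64(-0.0)), (np.float64(-49.0), np.float64(0.23)), (np.float64(8.5), np.float64(0.8)), (np.float64(57.5), np.float64(0.54))]
```

View pics/z6.png

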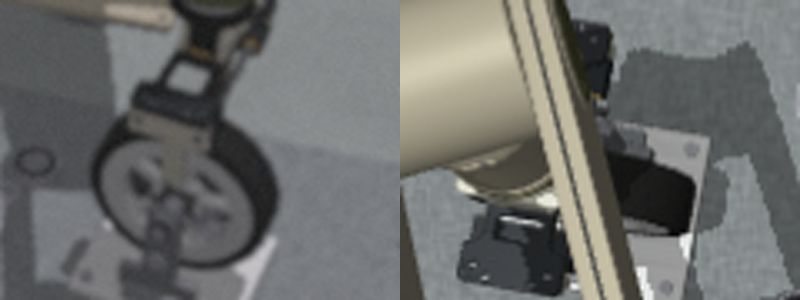

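```bash
python3 - <<'E'
from h import *
import pickle
t,s=pickle.load(open('im0.pkl','rb'))
for n,l in(('3',(-20,75)),('4',(-20,75))):
    s3=dict(s);s3['img']=cv2.imread('pics/s%s.png'%n)[:,:,::-1]
    k,c=spin(face(s),face(s3),lim=l)
    o=[i for i in range(1,len(k)-1) if c[i]>c[i-1] and c[i]>=c[i+1]]
    print([(k[i],c[i].round(2)) for i in o])
s3=dict(s);s3['img']=cv2.imread('pics/s6.png')[:,:,::-1]
s4=dict(s);s4['img']=cv2.imread('pics/s4.png')[:,:,::-1]
cv2.imwrite('pics/f6.png',np.hstack([face(s,250),face(s4,250),face(s3,250)]))
E
```

```text
[(np.float64(-24.5), np.float64(0.8)), (np.float64(26.0), np.float64(0.63))]
[(np.float64(-24.5), np.float64(0.81)), (np.float64(26.0), np.float64(0.63))]
```

View pics/f6.png

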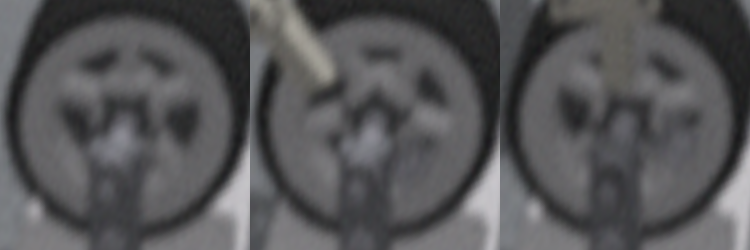

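```bash
python3 - <<'E'
from h import *
ims=[]
for i in range(7): 
    d=snap('scene')
    if i%2==0: ims.append(face(d,200))
cv2.imwrite('pics/f7.png',np.hstack(ims)); print(robot.read_state()['time'],robot.read_state()['opening'])
E
```

```text
7.5 0.09313852468530615
```

View pics/f7.png

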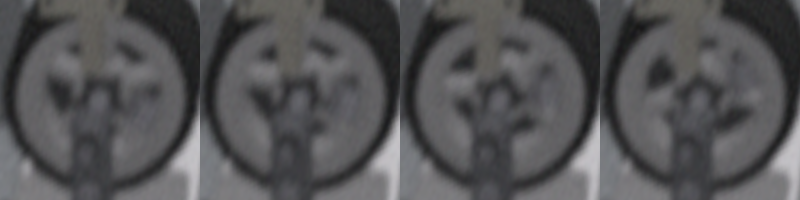

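servo_tool --steps '[{"fingers": 100,"translation": [0,0,0],"rot": [0,0,0]},{"fingers": 100,"translation": [0,0,0],"rot": [0,0,0]}]'

```text
time: 7.7
ee_pos: [0.4754, 0.1873, 0.1947]
tool_rot: [-2.409, -2.016, -0.0]
ft_force: [0.3, 0.3, -0.0]
opening: 0.0928
```

```bash
cat > w.py <<'E'
from h import *
import sys
ims=[];ts=[]
n,st=int(sys.argv[2]),int(sys.argv[3])
for i in range(n): 
    d=snap('scene')
    if i%st==0: ims.append(face(d,200)); ts.append(round(float(robot.read_state()['time']),2))
ims+= [ims[-1]*0]*(-len(ims)%4)
cv2.imwrite('pics/f%s.png'%sys.argv[1],np.vstack([np.hstack(ims[j:j+4]) for j in range(0,len(ims),4)])); print(ts)
E
python3 w.py 8 24 2
```

```text
[7.75, 7.85, 7.95, 8.05, 8.15, 8.25, 8.35, 8.45, 8.55, 8.65, 8.75, 8.85]
```

View pics/f8.png

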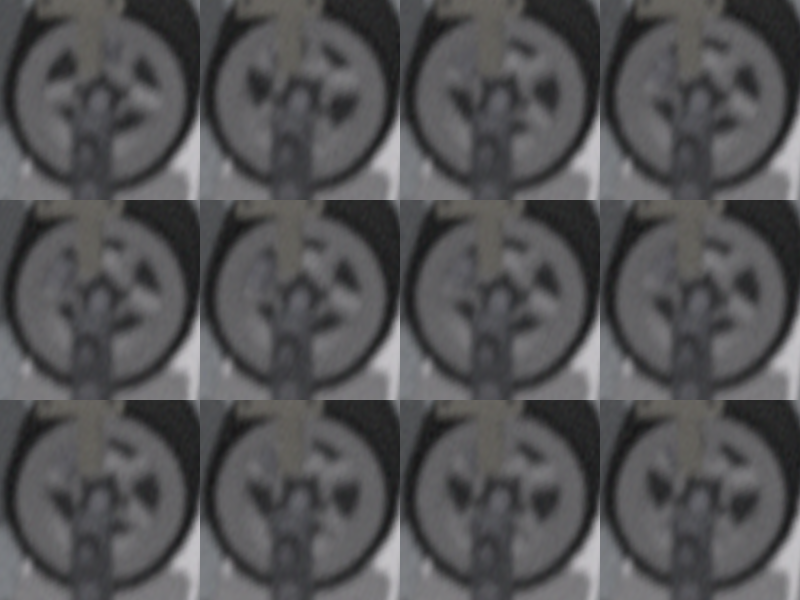

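servo_tool --steps '[{"fingers": 100,"translation": [0,0,0],"rot": [0,0,0]},{"fingers": 100,"translation": [0,0,0],"rot": [0,0,0]},{"fingers": 100,"translation": [0,0,0],"rot": [0,0,0]},{"fingers": 100,"translation": [0,0,0],"rot": [0,0,0]},{"fingers": 100,"translation": [0,0,0],"rot": [0,0,0]}]'

```text
time: 9.4
ee_pos: [0.4754, 0.1877, 0.1947]
tool_rot: [-2.408, -2.018, 0.0]
ft_force: [-0.4, 0.3, -0.7]
opening: 0.0928
```

```bash
python3 w.py 9 24 4
```

```text
[9.45, 9.65, 9.85, 10.05, 10.25, 10.45]
```

View pics/f9.png

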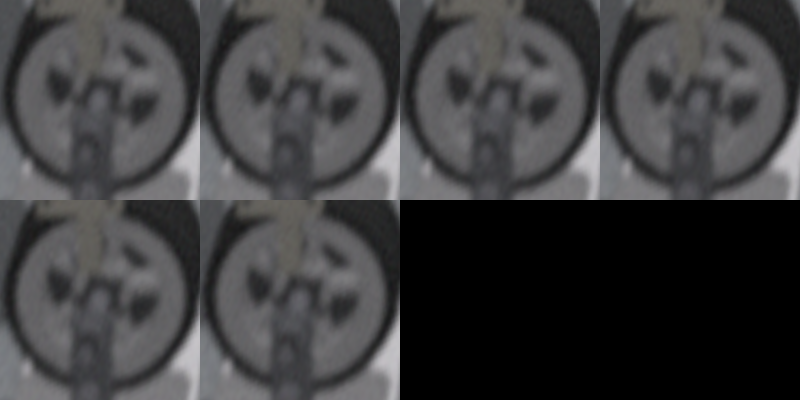

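The wheel fell away from the release point, overshot, came back, and has been at rest since t=9.45. The pale window started low and hidden, and is now near the top, so the wheel turned about 180° and is clear of the catch. Now I'll grip.

servo_tool --steps '[{"fingers": 30,"translation": [0,0,0],"rot": [0,0,0]},{"fingers": 30,"translation": [0,0,0],"rot": [0,0,0]},{"fingers": 30,"translation": [0,0,0],"rot": [0,0,0]},{"fingers": 30,"translation": [0,0,0],"rot": [0,0,0]},{"fingers": 30,"translation": [0,0,0],"rot": [0,0,0]},{"fingers": 30,"translation": [0,0,0],"rot": [0,0,0]},{"fingers": 30,"translation": [0,0,0],"rot": [0,0,0]},{"fingers": 30,"translation": [0,0,0],"rot": [0,0,0]}]' --newtons 20

```text
time: 11.4
ee_pos: [0.4744, 0.1879, 0.1946]
tool_rot: [-2.406, -2.017, 0.003]
ft_force: [-5.8, 0.2, 2.9]
opening: 0.0439
```

servo_tool --steps '[{"fingers": 20,"translation": [0,0,0],"rot": [0,0,0]},{"fingers": 20,"translation": [0,0,0],"rot": [0,0,0]},{"fingers": 20,"translation": [0,0,0],"rot": [0,0,0]},{"fingers": 20,"translation": [0,0,0],"rot": [0,0,0]}]' --newtons 25

```text
time: 11.8
ee_pos: [0.4744, 0.188, 0.1946]
tool_rot: [-2.406, -2.017, 0.002]
ft_force: [-5.1, 0.8, 3.5]
opening: 0.0438
```

```bash
python3 rd.py 10; python3 w.py 11 8 2; python3 - <<'E'
import cv2
from h import *
a=cv2.imread('pics/f9.png')[200:,200:400];b=cv2.imread('pics/f11.png')[:200,600:]
k,c=spin(a,b,-40,40);print(k[c.argmax()],c.max())
cv2.imwrite('pics/f12.png',cv2.resize(np.hstack([a,b]),(800,400)))
E
```

```text
11.8 0.043804602583170704 [0.4744 0.188  0.1946] F [-0.12 -5.15 -3.48] T [ 0.843 -0.116 -0.149] tilt [ 0.002 -0.    -0.001]
r 0.0696304180811251 axletorque on wheel ~ 0.1073706274956713
[11.95, 12.05, 12.15, 12.25]
0.0 0.966930503863606
```

View pics/f12.png

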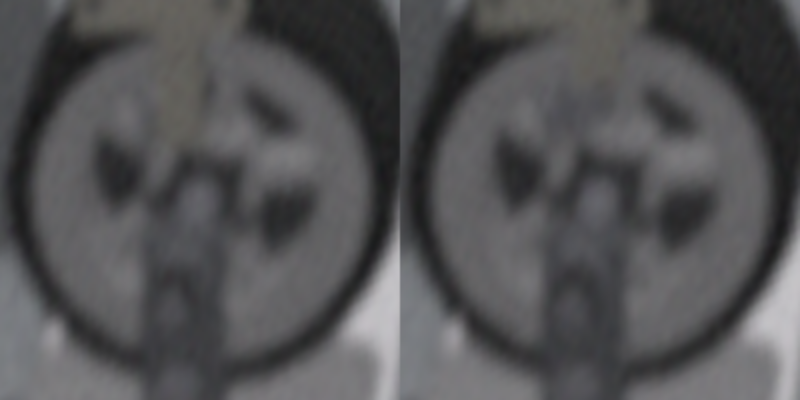

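View pics/s10.png

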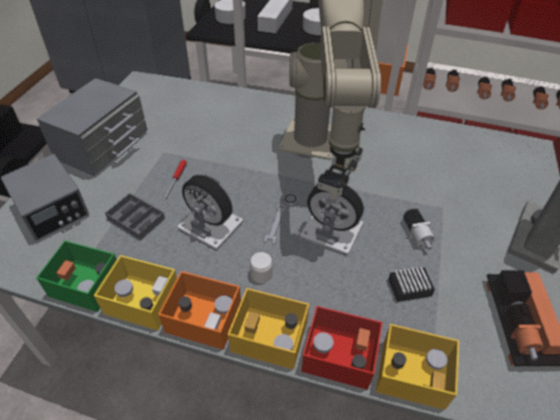

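```bash
python3 - <<'E'
from h import *
print(robot.close_job()); s=robot.read_state(); print(s['time'],s['opening'],s['ft_force'])
E
```

```text
the job is handed in; nothing more can be done
None
the job is handed in; nothing more can be done
```

I handed the job in at about 12.3 s, with the gripper holding the bare wheel's rim at the top and the wheel at rest. The hand-in gives no verdict.

**What I did:** I pinched the bare wheel's rim at the top, turned it 0.6 rad out of the catch and let go. It hung almost still at first, so its heavy side must have been near the top. It then rolled on the same way, overshot, swung back, and was still from t = 9.45 to 10.45 s. I re-gripped the rim at 25 N in that position.

**Last checks:**
- **Grip:** The fingers stopped at 43.8 mm on the 44 mm wide wheel. The tool point is 70 mm from the axle, which puts the grasp point at about 75 mm.
- **Wheel position:** Comparing the wheel's face before and after gripping showed 0.0° of turn. It rests roughly half a turn from its parked position, well clear of the catch.
- **Other things:** In the last picture the finished wheel and the other things look unmoved. I checked that by eye and did not measure it.

**Less certain:**
- **Heavy side:** I know it is at the bottom only because the wheel settled there by itself. I did not repeat the swing from the other side.
- **Turn estimate:** The spokes repeat every 72°, so the half turn comes from tracking one paler window. An automatic match on the first turn gave 24.5°, not the commanded 34°. I think viewing angle explains the gap, but I did not resolve it.
- **Sideways force:** A steady force of about 5 N along the axle remained on the wrist while gripping, well below the limits.

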